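# Set the plate warmer to hold and start it

### The arm

A 6-joint arm with a two-finger parallel gripper is mounted at the origin on the work surface. World frame = base frame: x ahead of the robot, y to its left, z up, the work surface at z = 0. Lengths are in m, angles in rad, forces in N, time in s.
With the tool pointing down it reaches from about 0.325 to 0.9 m from the base axis. Payload 6.1 kg.
Tool frame: the origin (TCP) lies midway between the tips of the shut fingers; the grasp point (between the pads) lies 19 mm behind it (bot.grasp_offset is the distance from the TCP to the grasp point, in m); z points along the fingers, y is the line along which they close (so a half turn about z gives the same grasp; the last joint's range is limited). The gripper opens to 87 mm and grips with 3 to 60 N. Pads are 19 mm wide; open, the fingers measure 117 mm over their backs; the gripper's body (75 mm by 190 mm) begins 51 mm behind the grasp point.
Start: joints at [-1.355, 0.22, 1.526, -0, 1.395, -0.126], TCP at [0.209, -0.589, 0.223] pointing down, gripper open.
Joint ranges: [-2.98, 2.98], [-0.91, 2.08], [0.09, 2.57], [-1.24, 4.39], [0.2, 2.65], [-2.68, 2.68]. Speed limits (rad/s): [2.57, 2.57, 3.01, 3.14, 3.14, 3.14].

### API

Orientations are given as a rotation vector (axis times angle).
In Python, from bench import state, optics, bot, spotter gives the robot as it stands.
- The arm moves only by the tool jog_arm, never from a script. Its argument "rows" is a list of rows, each an object of numbers: "dx", "dy", "dz": the shift along the world's x, y, z in cm; "ax", "ay", "az": the turn, a rotation vector about the world's x, y, z in degrees; "grip": the opening, from -1 (shut) to 1 (fully open). In form: [{"dx": .., "dy": .., "dz": .., "ax": .., "ay": .., "az": .., "grip": ..}, ...]. A call has 1 to 10 rows; each row is the pose to reach, as a shift and turn from the pose commanded when the call began; what a row does not reach only later rows make up. A row lasts 1/10 s, in which the tool goes at most 50 mm and 8.59 degrees, less where a joint would pass 70% of its speed; a pose out of reach is approached as far as the arm can. A call with a gripper value outside its range is refused whole. The fingers move at their own pace and stop on an object; "force" is the grip in N (left out, the last holds). Time passes only in rows, so rows that repeat a pose let the fingers close. It gives the time, the measured TCP pose, the force, the opening and the grip force at its end, in the units of the state.
- state(): the state, without advancing time (a new reading comes with each control period).
- optics.capture(name): name is "side" or "top"; returns the picture (400x640x3 uint8, blue, green, red); there is no depth.
- optics.calibration(name): a dict with "fx", "fy", "cx", "cy" (pixels), "pose" (4x4, takes a point from camera to world coordinates). Camera axes: x right, y up, looking along -z (the intrinsics and any distortion apply to the point x, -y, -z); pixel columns grow to the right and rows downward; lengths in m; the calibration is good to about 2 mm. A picture is of the moment at which its call begins. calibration takes no time and is no camera call.
- bot.finish_job(): hands the job in; it is judged then, once.
Trained networks look in the newest picture that a camera, given by its name, has taken for a name from the list of things; names that differ only in an ending like _2 or _b are one class to them, and where a whole thing is asked for, a point or a joint stands for the part that bears it (a point fixed in the world has none). Each returns a list of dicts, best first, with "score" (0 to 1); they miss things now and then, are a little off and sometimes report something else, mostly with a low value. They report only what shows in the picture. A call takes as long as a camera call.
- spotter.masks_of(thing, camera): "pixels" (400x640 bool, what is visible of it) and "centre" ([row, column] in pixels, amid what is visible of it).
The state is a dict: "clock": time; "joints": joint angles; "joint_velocities": joint speeds; "joint_torque": joint torques, N m; "tcp_pos": TCP position; "tool_rot": TCP orientation; "contact_force": force on the tool from outside, world axes, zero at the start; "wrist_torque": the same for the moment, N m; "opening": finger opening in m; "gripper_force": force on a finger pad.
Only numpy, scipy, OpenCV 4.12 (cv2) and the standard library are available. Lean on these libraries where they do the work, as an engineer would, in place of code of your own. Each camera call takes 0.05 s, during which the arm holds its last target. There are 200 camera calls.

### The job

The countertop plate warmer is set too low: with a fingertip on its big knurled dial, turn the dial clockwise, click by click, until it clicks in with its white line at the square mark. Then press the round start button beside it all the way down and let go. Press start only once the dial is set, use touch alone, pinch and lift nothing, and leave the pot, the sauce bottle and the jar where they stand.

Things in the scene. Friction and masses are not known exactly. Their poses are not given: they have to be found in the camera images.
- warmer: Countertop plate warmer, a fixed brushed-metal box 300 mm (its x) by 460 mm (its y), flat top 60 mm above the work surface. Origin under its centre, on the work surface; its x axis points away from the robot at yaw 0. A black glass plate with the pot is on its +y part; the dial and the start button are on its -y part, the dial's axis at x +20, y -130 mm and the button at x -85, y -130 mm.
- dial (a joint): Angle of the dial in rad, growing clockwise seen from above. Six click positions, at 0, 0.524, 1.047, 1.571, 2.094, 2.618; the square mark is 1.571. It starts at one of the first three. A spring draws it into the nearest click; past half-way it snaps on to the next. Leaving a click takes about 0.1 Nm (2 to 3 N at the rim): lean on it with 6 to 12 N while dragging.
- dial_top (a point): Centre of the flat top of the dial, on its upright axis, 86 mm above the work surface. The dial is a metal disc 92 mm across, too wide to pinch, with a knurled rim (ribs stand 1 mm proud to the eye) that runs from 2 to 26 mm above the warmer's top; dark round face with one white line from near the centre to the edge.
- dial_index (a point): Point on the dial's top at the outer end of the white line, 44 mm from its axis; turns with the dial.
- square_mark (a point): The black 13 mm square on the warmer's top, 62 mm from the dial's axis: the setting wanted. The other five marks around the dial, every 30 degrees, are round dots 6 mm across.
- start (a joint): Travel of the start button in m: 0 up, 0.005 fully down; springs back. Fully down takes 5 N.
- start_top (a point): Centre of the top of the start button (round, grey, 32 mm across, in a dark collar 48 mm across), about 22 mm above the warmer's top when up; it is pressed straight down.
- pot: Steel pot standing loose on the warmer's glass plate, 170 mm across, 75 mm tall, origin under its centre. Leave it alone.
- sauce: Brown glass sauce bottle with a cap, 62 mm across, 180 mm tall, standing loose on the work surface to the right of the warmer (its -y side), origin under its centre. Leave it alone.
- jar: Translucent jar with a grey cap, 66 mm across, 85 mm tall, standing loose on the work surface to the right of the warmer (its -y side), nearer the robot than the bottle, origin under its centre. Leave it alone.

How it is judged:
By the outcome, as a careful person would: the job done as asked, in the order asked, and still so for the second after the job is handed in, with the robot touching nothing.
It also fails if it takes over 61 s, if anything falls off the work surface, if the arm or the gripper's body presses on something with over 40 N, if the wrist force passes 120 N, or if a joint passes its speed limit or range.

## Working session

There is one attempt and no reset: what is moved stays moved. The work goes in short steps, Python scripts to look and compute and a tool call to move; the robot and the scene stay as the last step left them, time stands still between calls to the robot, and variables do not carry over. Pictures are saved under pics/ and viewed, at most 10 in all, crops included, and the job is handed in when it is done.

Besides the shell and the picture viewer there is one more tool, called as name([rows], argument=value, ...), one row to a line, values as JSON. jog_arm: Moves the arm, as the interface text tells. Its arguments: {"type":"object","properties":{"rows":{"type":"array","items":{"type":"object","properties":{"dx":{"type":"number"},"dy":{"type":"number"},"dz":{"type":"number"},"ax":{"type":"number"},"ay":{"type":"number"},"az":{"type":"number"},"grip":{"type":"number"}}}},"force":{"type":"number"}},"required":["rows"]}

```bash
mkdir -p pics; cat > h.py <<'E'
import numpy as np, cv2
from bench import state, optics, bot, spotter
def ray(cam,rc,z):
    c=optics.calibration(cam);P=np.array(c["pose"])
    d=np.array([(rc[1]-c["cx"])/c["fx"],-(rc[0]-c["cy"])/c["fy"],-1.])
    d=P[:3,:3]@d;o=P[:3,3];return o+d*(z-o[2])/d[2]
def proj(cam,p):
    c=optics.calibration(cam);P=np.array(c["pose"])
    q=P[:3,:3].T@(np.array(p)-P[:3,3]);return np.array([c["cy"]-c["fy"]*q[1]/-q[2],c["cx"]+c["fx"]*q[0]/-q[2]])
E
python3 - <<'E'
from h import *
for n in("top","side"):
    im=optics.capture(n);cv2.imwrite(f"pics/{n}0.png",im)
    c=optics.calibration(n);print(n,{k:v for k,v in c.items() if k!="pose"},np.round(c["pose"],3).tolist())
    for t,z in(("dial",.086),("dial_top",.086),("dial_index",.086),("square_mark",.06),("start_top",.082),("start",.082),("warmer",.06),("pot",.135),("sauce",.18),("jar",.085)):
        for m in spotter.masks_of(t,n)[:2]:
            print(t,round(m["score"],2),np.round(m["centre"],1),int(m["pixels"].sum()),np.round(ray(n,m["centre"],z),3))
E
```

```text
top {'fx': 369.682730035236, 'fy': 369.682730035236, 'cx': 321.04727595659426, 'cy': 203.72863656174997} [[-0.026, 0.992, -0.127, 0.481], [-1.0, -0.026, 0.001, 0.01], [-0.002, 0.127, 0.992, 0.911], [0.0, 0.0, 0.0, 1.0]]
dial 0.85 [200.  326.6] 1311 [ 0.595 -0.004  0.086]
dial_top 0.83 [199.7 327.5] 1384 [ 0.595 -0.006  0.086]
dial_top 0.5 [246.4 323.4] 146 [0.491 0.006 0.086]
dial_index 0.6 [203.6 325.8] 1265 [ 0.586 -0.002  0.086]
square_mark 0.71 [199.2 228.4] 5608 [0.606 0.224 0.06 ]
start_top 0.53 [249.2 324.2] 115 [0.485 0.004 0.082]
start_top 0.45 [201.5 325.1] 1379 [ 0.592 -0.001  0.082]
start 0.46 [243.9 322.4] 113 [0.497 0.008 0.082]
warmer 0.6 [214.4 293.4] 19695 [0.567 0.073 0.06 ]
warmer 0.45 [192.4 417.4] 900 [ 0.61  -0.216  0.06 ]
pot 0.65 [243.6 322.9] 111 [0.496 0.007 0.135]
pot 0.6 [198.9 230.7] 5577 [0.595 0.2   0.135]
sauce 0.67 [190.7 414.4] 967 [ 0.596 -0.179  0.18 ]
jar 0.7 [263.2 402.9] 803 [ 0.45  -0.168  0.085]
side {'fx': 383.001155098629, 'fy': 383.001155098629, 'cx': 319.0832001952574, 'cy': 201.2996197510824} [[0.714, 0.439, -0.545, 0.207], [-0.7, 0.459, -0.547, -0.363], [0.01, 0.773, 0.635, 0.543], [0.0, 0.0, 0.0, 1.0]]
dial 0.8 [218.2 332.1] 1844 [ 0.583 -0.019  0.086]
dial_top 0.76 [219.6 332.8] 1761 [ 0.581 -0.023  0.086]
dial_top 0.59 [273.3 431.4] 3322 [ 0.602 -0.213  0.086]
dial_index 0.58 [214.6 333.2] 1799 [ 0.592 -0.014  0.086]
square_mark 0.83 [225.3 302.8] 20793 [0.551 0.024 0.06 ]
start_top 0.52 [241.4 284.4] 259 [ 0.487 -0.001  0.082]
start 0.56 [238.6 284.3] 239 [0.491 0.004 0.082]
warmer 0.55 [224.2 303.6] 20989 [0.555 0.025 0.06 ]
pot 0.58 [152.9 259.3] 5285 [0.578 0.178 0.135]
pot 0.53 [224.4 303.2] 21016 [ 0.5   -0.035  0.135]
sauce 0.7 [270.9 432.6] 3220 [ 0.525 -0.243  0.18 ]
jar 0.86 [334.5 351. ] 2645 [ 0.436 -0.196  0.085]
```

View pics/top0.png

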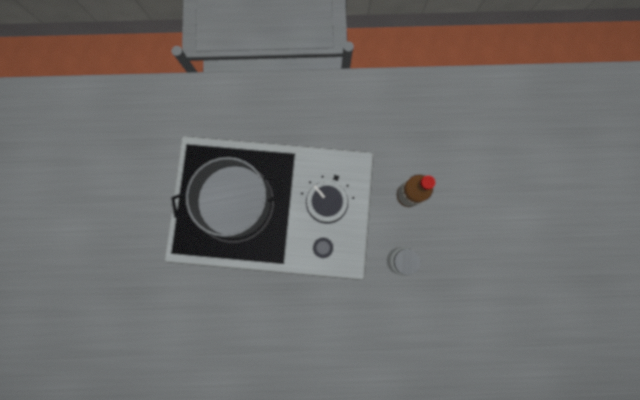

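View pics/side0.png

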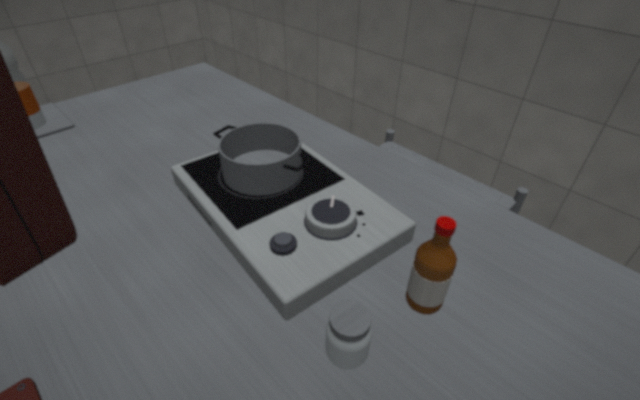

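```bash
python3 - <<'E'
from h import *
im=cv2.imread("pics/top0.png")
g=cv2.cvtColor(im,cv2.COLOR_BGR2GRAY)
cv2.imwrite("pics/crop0.png",cv2.resize(im[160:270,280:390],None,fx=5,fy=5,interpolation=cv2.INTER_CUBIC))
pts=[]
for r,c in((193,302),(182,310),(177,322),(178,336),(185,347),(197,353)):
    w=g[r-4:r+5,c-4:c+5].astype(float);wt=np.clip(np.percentile(w,70)-12-w,0,None)
    R,C=np.mgrid[r-4:r+5,c-4:c+5];rc=((R*wt).sum()/wt.sum(),(C*wt).sum()/wt.sum())
    p=ray("top",rc,.06);pts.append(p[:2]);print(np.round(rc,1),np.round(p,4))
pts=np.array(pts)
from scipy.optimize import least_squares
# marks at axis + 62mm * direction(phi0 - k*30deg)
f=lambda v:np.r_[[pts[k]-(v[:2]+.062*np.array([np.cos(v[2]-k*np.pi/6),np.sin(v[2]-k*np.pi/6)])) for k in range(6)]].ravel()
s=least_squares(f,[.592,-.005,1.5]);print("axis",s.x,np.degrees(s.x[2]),np.abs(s.fun).max())
# unwrap dial face in polar
a=s.x[:2]
for deg in range(-20,140,5):
    t=np.radians(deg);v=[]
    for rr in(.02,.025,.03,.035,.04):
        q=proj("top",[a[0]+rr*np.cos(t),a[1]+rr*np.sin(t),.086]);v.append(cv2.getRectSubPix(g,(1,1),(float(q[1]),float(q[0])))[0,0])
    print(deg,[int(x) for x in v])
for th in("side","top"):
  pass
print(proj("top",[*a,.086]),state()["tool_rot"],state()["opening"],state()["contact_force"])
E
```

```text
[193.4 302.1] [0.6151 0.0522 0.06  ]
[181.9 309.6] [0.6419 0.034  0.06  ]
[176.2 322. ] [0.6547 0.0046 0.06  ]
[177.4 335.7] [ 0.6509 -0.0272  0.06  ]
[185.3 347. ] [ 0.6315 -0.0532  0.06  ]
[197.4 352.8] [ 0.6026 -0.0655  0.06  ]
axis [ 0.59310983 -0.00483008  1.19911509] 68.70423393287706 0.0007772635941248607
-20 [61, 61, 64, 104, 150]
-15 [62, 61, 62, 106, 151]
-10 [61, 61, 62, 104, 153]
-5 [61, 60, 61, 104, 153]
0 [60, 60, 62, 104, 154]
5 [59, 60, 63, 103, 150]
10 [60, 60, 62, 99, 147]
15 [63, 61, 62, 99, 146]
20 [73, 64, 63, 102, 149]
25 [95, 80, 67, 105, 153]
30 [128, 118, 101, 120, 156]
35 [153, 150, 147, 152, 170]
40 [162, 154, 155, 165, 177]
45 [143, 132, 121, 137, 161]
50 [117, 92, 81, 106, 151]
55 [88, 68, 63, 99, 151]
60 [69, 61, 61, 104, 151]
65 [62, 61, 62, 103, 151]
70 [60, 63, 62, 101, 151]
75 [60, 60, 61, 100, 151]
80 [59, 61, 61, 100, 150]
85 [60, 59, 60, 99, 149]
90 [58, 60, 61, 99, 148]
95 [59, 57, 61, 101, 148]
100 [60, 58, 58, 101, 149]
105 [60, 59, 61, 101, 150]
110 [60, 59, 61, 103, 152]
115 [59, 59, 60, 101, 153]
120 [58, 60, 61, 104, 152]
125 [59, 60, 62, 105, 152]
130 [59, 59, 60, 101, 151]
135 [59, 60, 59, 103, 151]
[200.62021344 326.95371807] [ 3.09577355e+00  5.34398934e-01 -1.46461070e-05] 0.08706365022492614 [1.47030784 0.32133897 0.44392325]
```

View pics/crop0.png

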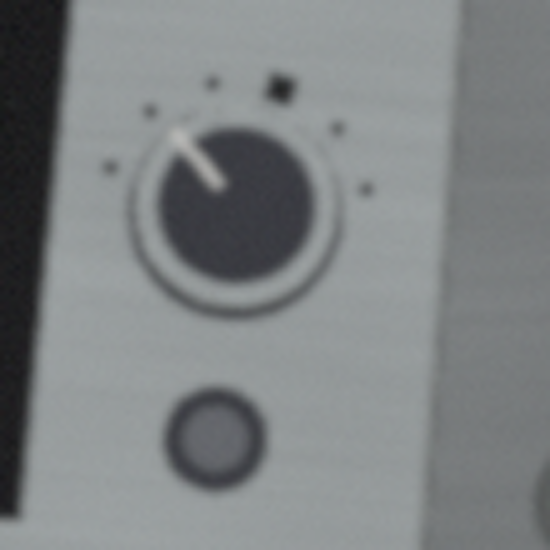

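Top crop: the line (crop 180,135) is at the second dot. The square is at crop (280,88) and the button at (215,438). The fitted axis is (0.593, -0.005) and the warmer yaw about -6.3°. The dial therefore sits at 0.524 and needs two more clicks (60° clockwise).

jog_arm([
  {"dx":3.5,"dy":5.7,"az":8,"grip":-1},
  {"dx":7,"dy":11.4,"az":16,"grip":-1},
  {"dx":10,"dy":16,"az":24,"grip":-1},
  {"dx":12.5,"dy":20.5,"az":32,"grip":-1},
  {"dx":15,"dy":25,"az":40,"grip":-1},
  {"dx":17.5,"dy":29,"az":48,"grip":-1},
  {"dx":20,"dy":33,"az":56,"grip":-1},
  {"dx":22.5,"dy":37,"az":64,"grip":-1},
  {"dx":25,"dy":41,"az":72,"grip":-1},
  {"dx":27.5,"dy":45,"az":80,"grip":-1},
], force=20)

```text
validation failed for argument at $.ro...
```

jog_arm([
  {"dx":3.5,"dy":5.7,"dz":0.0,"ax":0.0,"ay":0.0,"az":8.0,"grip":-1.0},
], force=20)

```text
clock: 1.2
tcp_pos: [0.2333, -0.5491, 0.2219]
tool_rot: [3.051, 0.744, -0.002]
contact_force: [1.3, 0.4, 0.7]
opening: 0.0839
gripper_force: 0.0
```

jog_arm([
  {"dx":2.6,"dy":4.2,"dz":0,"ax":0,"ay":0,"az":8,"grip":-1},
  {"dx":5.2,"dy":8.4,"dz":0,"ax":0,"ay":0,"az":16,"grip":-1},
  {"dx":7.8,"dy":12.6,"dz":0,"ax":0,"ay":0,"az":24,"grip":-1},
  {"dx":10.4,"dy":16.8,"dz":0,"ax":0,"ay":0,"az":32,"grip":-1},
  {"dx":13,"dy":21,"dz":0,"ax":0,"ay":0,"az":40,"grip":-1},
  {"dx":15.6,"dy":25.2,"dz":0,"ax":0,"ay":0,"az":48,"grip":-1},
  {"dx":18.2,"dy":29.4,"dz":0,"ax":0,"ay":0,"az":56,"grip":-1},
  {"dx":20.8,"dy":33.6,"dz":0,"ax":0,"ay":0,"az":64,"grip":-1},
  {"dx":23.4,"dy":37.8,"dz":0,"ax":0,"ay":0,"az":72,"grip":-1},
  {"dx":26,"dy":42,"dz":0,"ax":0,"ay":0,"az":80,"grip":-1},
])

```text
clock: 2.2
tcp_pos: [0.4965, -0.1244, 0.223]
tool_rot: [1.848, 2.539, 0.0]
contact_force: [1.5, -1.0, -0.2]
opening: 0.0073
gripper_force: 0.0
```

jog_arm([
  {"dx":2.2,"dy":3.8,"dz":0,"ax":0,"ay":0,"az":1,"grip":-1},
  {"dx":4.4,"dy":7.6,"dz":0,"ax":0,"ay":0,"az":1,"grip":-1},
  {"dx":6,"dy":10.3,"dz":-3,"ax":0,"ay":0,"az":1,"grip":-1},
  {"dx":6,"dy":10.3,"dz":-7,"ax":0,"ay":0,"az":1,"grip":-1},
  {"dx":6,"dy":10.3,"dz":-10,"ax":0,"ay":0,"az":1,"grip":-1},
  {"dx":6,"dy":10.3,"dz":-11,"ax":0,"ay":0,"az":1,"grip":-1},
  {"dx":6,"dy":10.3,"dz":-11,"ax":0,"ay":0,"az":1,"grip":-1},
  {"dx":6,"dy":10.3,"dz":-11,"ax":0,"ay":0,"az":1,"grip":-1},
])

```text
clock: 3.0
tcp_pos: [0.5567, -0.0237, 0.1142]
tool_rot: [1.833, 2.549, 0.001]
contact_force: [-0.4, 0.4, 0.1]
opening: 0.0002
gripper_force: 0.0
```

jog_arm([
  {"dx":0.4,"dy":0.7,"dz":-1,"ax":0,"ay":0,"az":1,"grip":-1},
  {"dx":0.4,"dy":0.7,"dz":-2,"ax":0,"ay":0,"az":1,"grip":-1},
  {"dx":0.4,"dy":0.7,"dz":-2.5,"ax":0,"ay":0,"az":1,"grip":-1},
  {"dx":0.4,"dy":0.7,"dz":-2.5,"ax":0,"ay":0,"az":1,"grip":-1},
  {"dx":0.4,"dy":0.7,"dz":-2.5,"ax":0,"ay":0,"az":1,"grip":-1},
])

```text
clock: 3.5
tcp_pos: [0.5595, -0.0163, 0.0874]
tool_rot: [-1.811, -2.567, 0.0]
contact_force: [0.7, 0.5, -1.1]
opening: 0.0005
gripper_force: 0.0
```

jog_arm([
  {"dx":0.1,"dy":0,"dz":-0.1,"ax":0,"ay":0,"az":0,"grip":-1},
  {"dx":0.1,"dy":0,"dz":-0.2,"ax":0,"ay":0,"az":0,"grip":-1},
  {"dx":0.1,"dy":0,"dz":-0.2,"ax":0,"ay":0,"az":0,"grip":-1},
  {"dx":0.1,"dy":0,"dz":-0.2,"ax":0,"ay":0,"az":0,"grip":-1},
])

```text
clock: 3.9
tcp_pos: [0.5609, -0.0164, 0.0863]
tool_rot: [1.811, 2.566, 0.0]
contact_force: [-1.0, -1.1, 5.7]
opening: 0.0002
gripper_force: 2.8
```

jog_arm([
  {"dx":0,"dy":0,"dz":-0.06,"ax":0,"ay":0,"az":0,"grip":-1},
  {"dx":-0.1,"dy":0.34,"dz":-0.06,"ax":0,"ay":0,"az":-6,"grip":-1},
  {"dx":-0.17,"dy":0.69,"dz":-0.06,"ax":0,"ay":0,"az":-12,"grip":-1},
  {"dx":-0.2,"dy":1.05,"dz":-0.06,"ax":0,"ay":0,"az":-18,"grip":-1},
])

```text
clock: 4.3
tcp_pos: [0.5591, -0.0064, 0.0863]
tool_rot: [2.194, 2.246, -0.0]
contact_force: [-3.0, -1.4, 8.3]
opening: 0.0006
gripper_force: 4.2
```

jog_arm([
  {"dx":0.01,"dy":0.36,"dz":0,"ax":0,"ay":0,"az":-6,"grip":-1},
  {"dx":0.05,"dy":0.72,"dz":0,"ax":0,"ay":0,"az":-12,"grip":-1},
  {"dx":0.05,"dy":0.72,"dz":0,"ax":0,"ay":0,"az":-12,"grip":-1},
  {"dx":0.05,"dy":0.72,"dz":1,"ax":0,"ay":0,"az":-12,"grip":-1},
  {"dx":0.05,"dy":0.72,"dz":5,"ax":0,"ay":0,"az":-12,"grip":-1},
  {"dx":0,"dy":2,"dz":9,"ax":0,"ay":0,"az":-12,"grip":-1},
  {"dx":0,"dy":6,"dz":11,"ax":0,"ay":0,"az":-12,"grip":-1},
  {"dx":0,"dy":10,"dz":11,"ax":0,"ay":0,"az":-12,"grip":-1},
  {"dx":0,"dy":12,"dz":11,"ax":0,"ay":0,"az":-12,"grip":-1},
])

```text
clock: 5.2
tcp_pos: [0.5593, 0.1168, 0.1969]
tool_rot: [2.412, 2.012, 0.005]
contact_force: [0.4, -0.3, 0.1]
opening: 0.0005
gripper_force: 0.0
```

```bash
cat > look.py <<'E'
from h import *
import sys
a=np.array([.5931,-.0048])
ims={}
for n in("top","side"):
    im=optics.capture(n);ims[n]=im;g=cv2.cvtColor(im,cv2.COLOR_BGR2GRAY);b=[]
    D=np.arange(-110,110,2)
    for deg in D:
        t=np.radians(deg);q=[proj(n,[a[0]+r*np.cos(t),a[1]+r*np.sin(t),.086]) for r in(.02,.023,.026)]
        b.append(np.mean([cv2.getRectSubPix(g,(1,1),(float(x[1]),float(x[0])))[0,0] for x in q]))
    b=np.array(b);w=np.clip(b-np.median(b)-30,0,None);print(n,"line deg",(w*D).sum()/max(w.sum(),1),b.max(),np.median(b), "angle", 68.7-(w*D).sum()/max(w.sum(),1))
t=[cv2.resize(i[y:y+120,x:x+120],(400,400),interpolation=cv2.INTER_CUBIC) for i,y,x in((ims["top"],155,270),(ims["side"],155,260))]
cv2.imwrite("pics/%s.png"%sys.argv[1],np.hstack(t))
s=state();print(np.round(s["tcp_pos"],4),np.round(s["contact_force"],1),s["clock"])
E
python3 look.py l1
```

```text
top line deg 9.312318137730358 181.33333333333334 69.33333333333333 angle 59.387681862269645
side line deg 14.370425690814042 144.66666666666666 56.333333333333336 angle 54.32957430918596
[0.5585 0.1167 0.1956] [-0.1 -0.4  0.5] 5.3
```

View pics/l1.png

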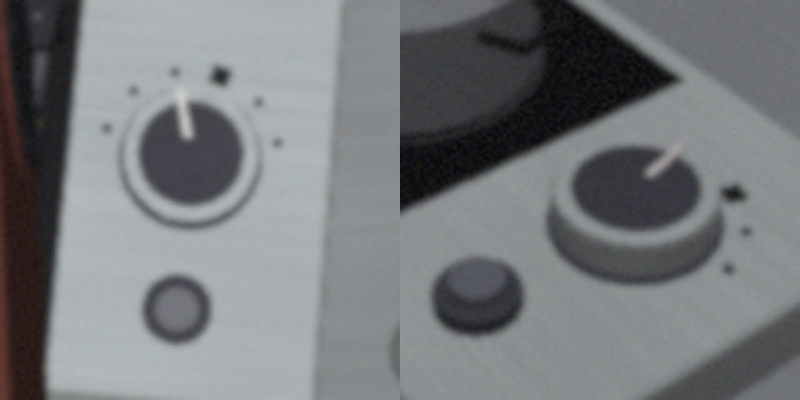

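The line (crop 182,95) now points at the third dot (175,72), so it moved exactly one click. The next stroke repeats that drag.

jog_arm([
  {"dx":0,"dy":-4,"dz":0,"ax":0,"ay":0,"az":8,"grip":-1},
  {"dx":0,"dy":-8,"dz":0,"ax":0,"ay":0,"az":16,"grip":-1},
  {"dx":0.1,"dy":-12,"dz":-3,"ax":0,"ay":0,"az":24,"grip":-1},
  {"dx":0.2,"dy":-13.3,"dz":-6,"ax":0,"ay":0,"az":30,"grip":-1},
  {"dx":0.2,"dy":-13.3,"dz":-9,"ax":0,"ay":0,"az":30,"grip":-1},
  {"dx":0.2,"dy":-13.3,"dz":-10.6,"ax":0,"ay":0,"az":30,"grip":-1},
  {"dx":0.2,"dy":-13.3,"dz":-10.6,"ax":0,"ay":0,"az":30,"grip":-1},
  {"dx":0.2,"dy":-13.3,"dz":-10.6,"ax":0,"ay":0,"az":30,"grip":-1},
])

```text
clock: 6.1
tcp_pos: [0.5605, -0.0199, 0.0888]
tool_rot: [-1.812, -2.566, 0.001]
contact_force: [-0.9, 0.2, 0.5]
opening: 0.0005
gripper_force: 0.0
```

jog_arm([
  {"dx":0,"dy":0.35,"dz":-0.1,"ax":0,"ay":0,"az":0,"grip":-1},
  {"dx":0,"dy":0.35,"dz":-0.2,"ax":0,"ay":0,"az":0,"grip":-1},
  {"dx":0,"dy":0.35,"dz":-0.35,"ax":0,"ay":0,"az":0,"grip":-1},
  {"dx":0,"dy":0.35,"dz":-0.35,"ax":0,"ay":0,"az":0,"grip":-1},
  {"dx":0,"dy":0.35,"dz":-0.35,"ax":0,"ay":0,"az":0,"grip":-1},
])

```text
clock: 6.6
tcp_pos: [0.5607, -0.0153, 0.0863]
tool_rot: [1.81, 2.567, -0.0]
contact_force: [-2.5, -0.5, 5.4]
opening: 0.0005
gripper_force: 3.1
```

jog_arm([
  {"dx":0,"dy":0,"dz":-0.06,"ax":0,"ay":0,"az":0,"grip":-1},
  {"dx":-0.1,"dy":0.34,"dz":-0.06,"ax":0,"ay":0,"az":-6,"grip":-1},
  {"dx":-0.17,"dy":0.69,"dz":-0.06,"ax":0,"ay":0,"az":-12,"grip":-1},
  {"dx":-0.2,"dy":1.05,"dz":-0.06,"ax":0,"ay":0,"az":-18,"grip":-1},
  {"dx":-0.19,"dy":1.41,"dz":-0.06,"ax":0,"ay":0,"az":-24,"grip":-1},
  {"dx":-0.15,"dy":1.77,"dz":-0.06,"ax":0,"ay":0,"az":-30,"grip":-1},
  {"dx":-0.15,"dy":1.77,"dz":-0.06,"ax":0,"ay":0,"az":-30,"grip":-1},
  {"dx":-0.15,"dy":1.77,"dz":1,"ax":0,"ay":0,"az":-30,"grip":-1},
  {"dx":-0.15,"dy":1.77,"dz":5,"ax":0,"ay":0,"az":-30,"grip":-1},
  {"dx":-0.2,"dy":3,"dz":9,"ax":0,"ay":0,"az":-30,"grip":-1},
])

```text
clock: 7.6
tcp_pos: [0.5576, 0.014, 0.1757]
tool_rot: [-2.414, -2.009, 0.004]
contact_force: [1.5, -1.4, 0.8]
opening: 0.0005
gripper_force: 0.0
```

jog_arm([
  {"dx":0,"dy":4,"dz":2,"ax":0,"ay":0,"az":0,"grip":-1},
  {"dx":0,"dy":8,"dz":2,"ax":0,"ay":0,"az":0,"grip":-1},
  {"dx":0,"dy":11,"dz":2,"ax":0,"ay":0,"az":0,"grip":-1},
  {"dx":0,"dy":11,"dz":2,"ax":0,"ay":0,"az":0,"grip":-1},
])

```text
clock: 8.0
tcp_pos: [0.5584, 0.1281, 0.1963]
tool_rot: [-2.409, -2.015, -0.002]
contact_force: [-0.1, -0.8, 0.1]
opening: 0.0002
gripper_force: 0.0
```

```bash
python3 look.py l2
```

```text
top line deg -20.665727699530514 185.33333333333334 70.33333333333333 angle 89.36572769953051
side line deg -11.296326530612246 136.66666666666666 56.666666666666664 angle 79.99632653061225
[0.5584 0.1251 0.1956] [ 0.  -0.5  0.1] 8.1
```

View pics/l2.png

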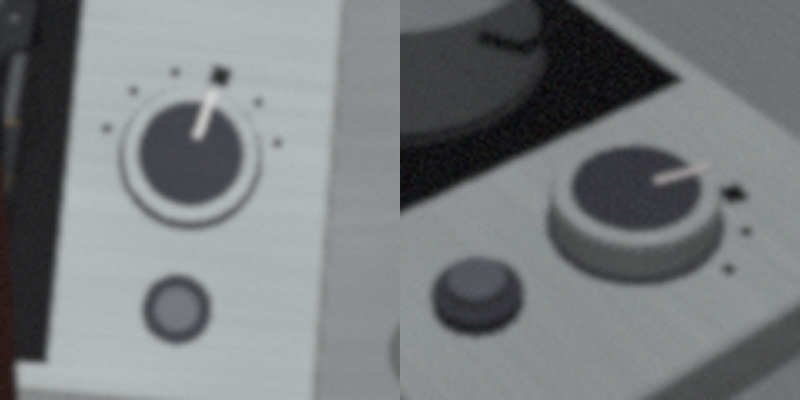

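The line lies on the square mark: top-view line tip at crop (215,90), square at (220,76), measured 89.4° against the wanted 90°. Next is the button at (0.489, 0.007).

jog_arm([
  {"dx":-2.5,"dy":-4,"dz":0,"ax":0,"ay":0,"az":0,"grip":-1},
  {"dx":-5,"dy":-8,"dz":0,"ax":0,"ay":0,"az":0,"grip":-1},
  {"dx":-7,"dy":-11.9,"dz":0,"ax":0,"ay":0,"az":0,"grip":-1},
  {"dx":-7,"dy":-11.9,"dz":-4,"ax":0,"ay":0,"az":0,"grip":-1},
  {"dx":-7,"dy":-11.9,"dz":-8,"ax":0,"ay":0,"az":0,"grip":-1},
  {"dx":-7,"dy":-11.9,"dz":-10,"ax":0,"ay":0,"az":0,"grip":-1},
  {"dx":-7,"dy":-11.9,"dz":-10,"ax":0,"ay":0,"az":0,"grip":-1},
  {"dx":-7,"dy":-11.9,"dz":-10,"ax":0,"ay":0,"az":0,"grip":-1},
])

```text
clock: 8.9
tcp_pos: [0.4887, 0.0049, 0.0959]
tool_rot: [-2.415, -2.009, 0.001]
contact_force: [-0.9, 1.0, 0.3]
opening: 0.0006
gripper_force: 0.0
```

jog_arm([
  {"dx":0,"dy":0.15,"dz":-0.6,"ax":0,"ay":0,"az":0,"grip":-1},
  {"dx":0,"dy":0.15,"dz":-1.2,"ax":0,"ay":0,"az":0,"grip":-1},
  {"dx":0,"dy":0.15,"dz":-1.5,"ax":0,"ay":0,"az":0,"grip":-1},
  {"dx":0,"dy":0.15,"dz":-1.7,"ax":0,"ay":0,"az":0,"grip":-1},
  {"dx":0,"dy":0.15,"dz":-1.9,"ax":0,"ay":0,"az":0,"grip":-1},
  {"dx":0,"dy":0.15,"dz":-2.0,"ax":0,"ay":0,"az":0,"grip":-1},
  {"dx":0,"dy":0.15,"dz":-2.0,"ax":0,"ay":0,"az":0,"grip":-1},
  {"dx":0,"dy":0.15,"dz":-2.0,"ax":0,"ay":0,"az":0,"grip":-1},
])

```text
clock: 9.7
tcp_pos: [0.4891, 0.0073, 0.0763]
tool_rot: [2.413, 2.01, 0.001]
contact_force: [-2.2, 0.7, 6.6]
opening: 0.0005
gripper_force: 3.7
```

jog_arm([
  {"dx":0,"dy":0,"dz":-0.1,"ax":0,"ay":0,"az":0,"grip":-1},
  {"dx":0,"dy":0,"dz":-0.15,"ax":0,"ay":0,"az":0,"grip":-1},
  {"dx":0,"dy":0,"dz":-0.15,"ax":0,"ay":0,"az":0,"grip":-1},
  {"dx":0,"dy":0,"dz":-0.15,"ax":0,"ay":0,"az":0,"grip":-1},
])

```text
clock: 10.1
tcp_pos: [0.4892, 0.0073, 0.0761]
tool_rot: [2.413, 2.011, 0.0]
contact_force: [-6.7, 0.3, 16.8]
opening: 0.0005
gripper_force: 9.2
```

The button is on its hard stop: 16.8 N with no further travel. Now I'll release it and check.

jog_arm([
  {"dx":0,"dy":0,"dz":0.5,"ax":0,"ay":0,"az":0,"grip":-1},
  {"dx":0,"dy":0,"dz":2,"ax":0,"ay":0,"az":0,"grip":-1},
  {"dx":0,"dy":0,"dz":6,"ax":0,"ay":0,"az":0,"grip":-1},
  {"dx":0,"dy":0,"dz":10,"ax":0,"ay":0,"az":0,"grip":-1},
  {"dx":0,"dy":4,"dz":12,"ax":0,"ay":0,"az":0,"grip":-1},
  {"dx":0,"dy":8,"dz":12,"ax":0,"ay":0,"az":0,"grip":-1},
  {"dx":2,"dy":12,"dz":12,"ax":0,"ay":0,"az":0,"grip":-1},
  {"dx":4,"dy":13,"dz":12,"ax":0,"ay":0,"az":0,"grip":-1},
  {"dx":4,"dy":13,"dz":12,"ax":0,"ay":0,"az":0,"grip":-1},
])

```text
clock: 11.0
tcp_pos: [0.5299, 0.1391, 0.1937]
tool_rot: [2.411, 2.014, 0.001]
contact_force: [0.0, -0.9, 0.1]
opening: 0.0002
gripper_force: 0.0
```

```bash
python3 look.py l3
```

```text
top line deg -20.6416906820365 183.33333333333334 69.66666666666667 angle 89.3416906820365
side line deg -11.23397435897436 137.33333333333334 56.666666666666664 angle 79.93397435897437
[0.5281 0.1374 0.1932] [-1.1  0.  -0.2] 11.1
```

View pics/l3.png

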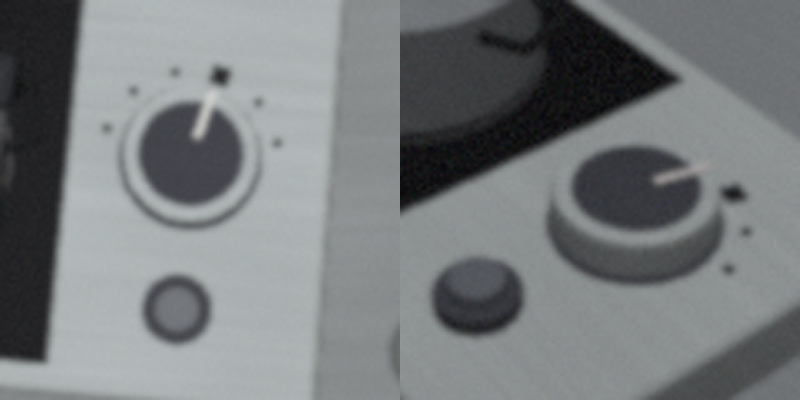

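The line is still at the square (crop 215,90), the button is back up (176,309), and the arm is clear.

```bash
python3 -c "
from bench import bot
print(bot.finish_job())"
```

```text
the job is handed in; nothing more can be done
None
```

The dial is clicked in at the square mark (measured 89.3°, 90° wanted), the start button was then pressed to its stop and sprang back up, and the job is handed in at about 11 s; no verdict came back.

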